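Fit the quick-change camera arm to the specimen-photo stand

TASK

The camera arm of the specimen-photo stand lies on the lab counter the wrong way up. Roll it over the counter one flat at a time until the face with the milled slot is on top and let it rest there; then pick it up, tip the nose of its round spigot edge-first into the mouth of the stand's bore with the arm clearly tilted (about ten degrees), straighten it and slide it fully home with the slotted face still up. Finally turn the black T-handle on the head a quarter turn clockwise to its stop so that its plunger locks the arm, and leave everything else where it is.

Things in the scene. Friction and masses are not known exactly. Their poses are not given: they have to be found in the camera images.
- bar_middle (a point): Centre of the camera arm's aluminium hexagonal bar: 34 mm across flats, 39 across corners, 110 mm long; 17 mm above the counter when lying. A round spigot stands out of one end, a camera stud (13 mm long, 18 mm rubber washer) of the other. 0.29 to 0.43 kg, centre of mass about 8 mm from here towards the spigot. Axes: x along the bar to the spigot, z out of the slotted flat.
- bar_slot (a point): Middle of the marked flat of the hexagonal bar, 17 mm from bar_middle, same axes (z out of this flat). The flat is 19.6 mm wide and has a milled slot 86 mm long and 9 mm wide, with a round dimple by its stud end. At the start it faces the robot and downwards, 120 degrees (two flats) from the top; two rolls of the arm away from the robot, 19.6 mm of travel each, bring it up.
- spigot_nose (a point): Centre of the spigot's nose face, 107 mm from bar_middle along the arm's x, same axes. The steel spigot is 24 mm in diameter and 52 mm long, with a 3 mm chamfer round the nose. On the side of the slotted flat it has a notch for the locking plunger, 14 mm long and 5 mm deep, its middle 26 mm from the hexagonal bar's end.
- socket_mouth (a point): Mouth centre of the level bore in the stand's white head, 125 mm above the counter; x into the bore, z up. Bore 25.5 mm wide, 58 deep; head 54 x 54 x 64 mm on a 40 mm pillar, fixed. Home: the hexagonal bar's end against the head's face, bar_middle 55 mm before this point. Grey base board below, 16 mm thick, 150 mm wide, from 98 mm before the mouth to 82 mm behind it.
- clamp (a joint): Angle (rad) of the black T-handle on top of the head: 0 open (bar across the bore), 1.571 locked at its stop (bar along the bore); starts at 0 to 0.2. Grows as it is turned clockwise seen from above, stays where left (friction 0.06 N m). It lowers a steel plunger 5 mm into the bore 26 mm behind the mouth, into the notch of an arm that is home with its slot up.
- clamp_grip (a point): Middle of the T-handle's bar, on the turning axis: bar 64 mm long, 13 mm wide, 18 mm high, its middle 54 mm above the bore's axis and 27 mm above the head's top face; a 12 mm hub is below it. Its y axis runs along the bar, its z axis up.
- petri_dish: A clear dish, 64 mm across and 13 mm high, loose on the stand's base board; origin at the centre of its underside. Leave alone.
- slide_box: A grey slide box, 75 x 155 x 30 mm, on the counter; origin at the centre of its underside. Leave alone.
- reagent_bottle: An amber bottle, 56 mm across and 115 mm high; origin at the centre of its underside. Leave alone.
- specimen_jar: A white jar, 58 mm across and 65 mm high; origin at the centre of its underside. Leave alone.
- wash_bottle: A white bottle, 68 mm across and 150 mm high; origin at the centre of its underside. Leave alone.
- tube_rack: A white rack of stoppered tubes, 70 x 180 mm and 100 mm high; origin at the centre of its underside. Leave alone.
- staining_tray: An open steel tray, 110 x 160 x 28 mm; origin at the centre of its underside. Leave alone.
- beaker: A glass beaker, 64 mm across and 75 mm high; origin at the centre of its underside. Leave alone.
There are look-alikes about, which are no part of the job. There is more than one size of the part that bears bar_middle; the job needs the larger. What is shaped like the part that bears socket_mouth but pink is not meant.

How it is judged (in metres and radians):
On the way, in this order (a step that is already met when the one before it is completed fails the run):
1. the arm has been rolled one flat and lies on it on the counter, the slot now 60 degrees from the top (angle between bar_middle's own z axis and vertical between 0.93 and 1.17 rad and height (world z) of bar_middle below 0.021 m), for 0.1 s.
2. the arm lies at rest on the counter with the slotted flat on top (angle between bar_middle's own z axis and vertical below 0.1 rad and height (world z) of bar_middle below 0.021 m and linear speed of camera_arm below 0.02 m/s), for 0.2 s.
3. the spigot's nose is 2 to 18 mm into the mouth of the bore with the arm still tilted by at least 4 degrees (x of spigot_nose in the frame of socket_mouth between 0.002 and 0.018 m and y of spigot_nose in the frame of socket_mouth between -0.008 and 0.008 m and z of spigot_nose in the frame of socket_mouth between -0.008 and 0.008 m and angle between the x axis of bar_middle and the x axis of socket_mouth, either way round above 0.07 rad), for 0.1 s.
4. the arm is straight in the bore, home against the head within 3 mm, slotted flat up, the T-handle still open (x of bar_middle in the frame of socket_mouth between -0.058 and -0.05 m and y of bar_middle in the frame of socket_mouth between -0.008 and 0.008 m and z of bar_middle in the frame of socket_mouth between -0.008 and 0.008 m and angle between the x axis of bar_middle and the x axis of socket_mouth, either way round below 0.06 rad and angle between bar_middle's own z axis and vertical below 0.2 rad and value of joint clamp below 0.9 rad), for 0.2 s.
5. the T-handle is turned to its stop (value of joint clamp above 1.35 rad), for 0.1 s.
At the end, for the whole second after the job is handed in: The arm sits in the stand's bore, the hexagonal bar's end within 3 mm of the head's face, its middle within 8 mm of the bore's line and its axis within 3.4 degrees of it, the slotted flat up within 11 degrees, at rest and released, and the T-handle is turned to at least 1.35 rad (77 degrees) (x of bar_middle in the frame of socket_mouth between -0.058 and -0.05 m and y of bar_middle in the frame of socket_mouth between -0.008 and 0.008 m and z of bar_middle in the frame of socket_mouth between -0.008 and 0.008 m and angle between the x axis of bar_middle and the x axis of socket_mouth, either way round below 0.06 rad and angle between bar_middle's own z axis and vertical below 0.2 rad and value of joint clamp above 1.35 rad and linear speed of camera_arm below 0.02 m/s); the robot touches nothing.
It fails at once if a bystander is moved more than 25 mm (distance of any of petri_dish, slide_box, reagent_bottle, specimen_jar, wash_bottle, tube_rack, staining_tray, beaker from where it was at the start of the episode above 0.025 m).
It also fails if it takes over 67 s, if anything falls off the work surface, if the arm or the gripper's body presses on something with over 40 N, if the wrist force passes 120 N, or if a joint passes its speed limit or range.

ROBOT

A 6-joint arm with a two-finger parallel gripper is mounted at the origin on the work surface. World frame = base frame: x ahead of the robot, y to its left, z up, the work surface at z = 0. Lengths are in m, angles in degrees, forces in N, time in s.
With the tool pointing down it reaches from about 0.4 to 0.825 m from the base axis. Payload 7 kg.
Tool frame: the origin (TCP) lies between the finger pads; the fingertips stand 22 mm ahead of it and the grasp point (between the pads) lies 3 mm ahead of it; z points along the fingers, y is the direction in which the jaws open and shut (so a half turn about z gives the same grasp; the last joint's range is limited). The gripper opens to 88 mm and grips with 3 to 60 N. Pads are 19 mm wide; open, the fingers measure 130 mm over their backs; the gripper's body (78 mm by 193 mm) begins 47 mm behind the grasp point.
Start: joints at [-59.353, 20.546, 0.682, 0, -70.136, -16.507], TCP at [0.165, -0.655, 0.249] pointing down, gripper open.
Joint ranges: [-176.03, 176.03], [-82.01, 121.73], [-58.28, 71.71], [-173.87, 95.51], [-174.79, -0.11], [-173.66, 173.66]. Speed limits (degrees/s): [136.94, 136.94, 172.46, 180, 180, 180].

INTERFACE

Orientations are given as [roll, pitch, yaw] about the fixed x, y, z axes, in that order (R = Rz(yaw) Ry(pitch) Rx(roll)).
In Python, from plant import telemetry, cams, r gives the robot as it stands.
- The arm moves only by the tool carry_out, never from a script. Its argument "commands" is one flat list of numbers, 5 for each row, row after row: the shift along the world's x, y, z as a fraction of full scale, then the turn about the world's z as a fraction of full scale, then the gripper's target within -1 to 1 (shut at 1, half-way at 0, fully open at -1). In form: [x, y, z, turn, claw, x, y, z, turn, claw, ...]. A call has 1 to 8 rows; each row shifts and turns the commanded pose from where the row before left it; what a row does not reach is not made up. Full scale, the value 1, is 0.04 m for a shift and 4 degrees for a turn. A row lasts 1/10 s, in which the tool goes at most 50 mm and 8.59 degrees, less where a joint would pass 70% of its speed; a pose out of reach is approached as far as the arm can. A call with a number of a shift or a turn outside -1 to 1 is refused whole. A call with a gripper value outside its range is refused whole. The fingers move at their own pace and stop on an object; "grip_force" is the grip in N (left out, the last holds). Time passes only in rows, so rows that do not move let the fingers close. It gives the time, the measured TCP pose, the force and the opening at its end, in the units of the state.
- telemetry.get_state(): the state, without advancing time (a new reading comes with each control period).
- cams.capture(name): name is "scene" or "top" or "wrist"; returns a dict with "frame" (400x640x3 uint8, red, green, blue), "camera_matrix" (3x3 intrinsics, pixels), "camera_from_world" (4x4, takes a point from world to camera coordinates); the wrist camera has in their place "mount" (4x4, takes a point from camera to tool coordinates, whose origin is the TCP and whose axes are the flange's). Camera axes: x right, y down, z forward; pixel columns grow to the right and rows downward; lengths in m; the calibration is good to about 2 mm. A picture is of the moment at which its call begins: read the wrist's pose just before it. There is no depth.
- r.close_job(): hands the job in, once; it reports no verdict.
The state is a dict: "time_s": time; "joints": joint angles; "qd": joint speeds; "joint_torque": joint torques, N m; "tcp_pos": TCP position; "eef_rot": TCP orientation; "contact_force": force on the tool from outside, world axes, zero at the start; "moment": the same for the moment, N m; "gripper_width": finger opening in m.
Only numpy, scipy, OpenCV 4.12 (cv2) and the standard library are available. Lean on these libraries where they do the work, as an engineer would, in place of code of your own. Each camera call takes 0.05 s, during which the arm holds its last target. There are 200 camera calls.

## Working session

There is one attempt and no reset: what is moved stays moved. The work goes in short steps, Python scripts to look and compute and a tool call to move; the robot and the scene stay as the last step left them, time stands still between calls to the robot, and variables do not carry over. Pictures are saved under pics/ and viewed, about 8 in all and at most 12, crops included, and the job is handed in when it is done.

Besides the shell and the picture viewer there is one more tool, called after "Request:" as a command line: name --argument value ..., lists and objects as JSON in quotes. carry_out: Moves the arm, as the interface text tells. Shift numbers are shares of 0.04 m and turn numbers shares of 4 degrees, none past 1 either way. Its arguments: {"type":"object","properties":{"commands":{"type":"array"},"grip_force":{"type":"number"}},"required":["commands"]}

```bash
ls; mkdir -p pics; cat > h.py <<'E'
import numpy as np, cv2
from plant import telemetry, cams, r
from scipy.spatial.transform import Rotation as R
def cap(n):
    s=telemetry.get_state(); c=cams.capture(n); K=np.array(c["camera_matrix"])
    if n=="wrist":
        T=np.eye(4); T[:3,:3]=R.from_euler('xyz',s["eef_rot"],degrees=True).as_matrix(); T[:3,3]=s["tcp_pos"]
        W=T@np.array(c["mount"])
    else: W=np.linalg.inv(np.array(c["camera_from_world"]))
    return np.array(c["frame"]),K,W
def ray(K,W,u,v):
    d=W[:3,:3]@np.linalg.solve(K,[u,v,1.]); return W[:3,3],d
def onz(K,W,u,v,z):
    o,d=ray(K,W,u,v); return o+d*(z-o[2])/d[2]
def proj(K,W,p):
    q=np.linalg.inv(W)@np.append(p,1); q=K@q[:3]; return q[:2]/q[2]
def save(n,f,s=1): cv2.imwrite('pics/'+n+'.png',cv2.resize(f[...,::-1],None,fx=s,fy=s,interpolation=cv2.INTER_CUBIC))
E
python3 - <<'E'
from h import *
print(telemetry.get_state())
for n in("scene","top"):
    f,K,W=cap(n); save(n+'0',f,1.25); np.savez(n+'0.npz',f=f,K=K,W=W); print(n,K,W)
E
```

```text
pics
{'time_s': 0.0, 'joints': array([-5.93525321e+01,  2.05903844e+01,  6.35221857e-01, -2.16643023e-02,
       -7.01372979e+01, -1.65074433e+01]), 'qd': array([-0.01607865,  0.03545474, -0.06113081,  0.08929052,  0.00219288,
       -0.02468145]), 'joint_torque': array([-2.65424587e-04, -5.82715845e+01,  2.93067706e+01,  6.99767411e+00,
        6.96237505e-03, -1.49798116e-04]), 'tcp_pos': array([ 0.16477787, -0.65410933,  0.24764068]), 'eef_rot': array([ 1.79905563e+02, -6.74781711e-03, -1.65867347e+02]), 'contact_force': array([ 0.04136761, -0.14334295, -0.23268854]), 'moment': array([0.00290766, 0.03712215, 0.00864602]), 'gripper_width': 0.08755810315235625}
scene [[370.58879692   0.         322.58028859]
 [  0.         370.58879692 199.54524202]
 [  0.           0.           1.        ]] [[ 0.06201401  0.85672568 -0.51203064  1.12605788]
 [ 0.99804503 -0.04923574  0.03849623 -0.12478385]
 [ 0.0077705  -0.51341694 -0.85810411  1.22774506]
 [ 0.          0.          0.          1.        ]]
top [[416.29393987   0.         312.60595074]
 [  0.         416.29393987 199.11995857]
 [  0.           0.           1.        ]] [[-0.03187324 -0.97580524  0.21630586  0.1432554 ]
 [-0.99948104  0.0301079  -0.01145258 -0.05473613]
 [ 0.00466297 -0.21655864 -0.97625848  1.60901304]
 [ 0.          0.          0.          1.        ]]
```

View pics/scene0.png

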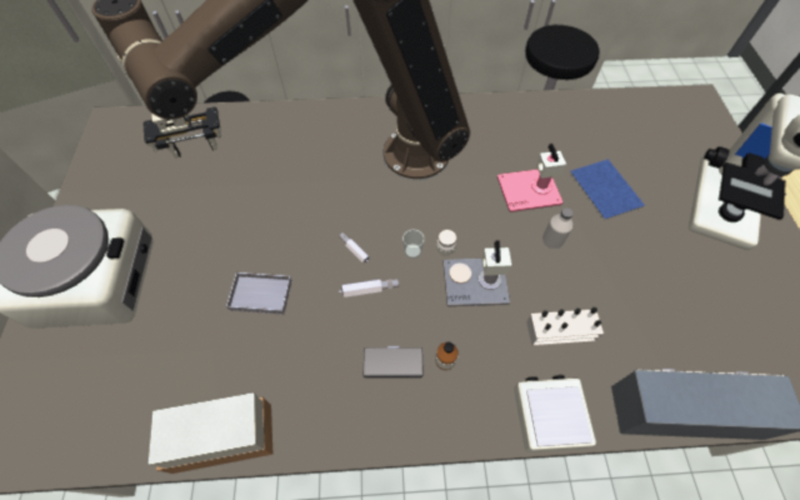

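View pics/top0.png

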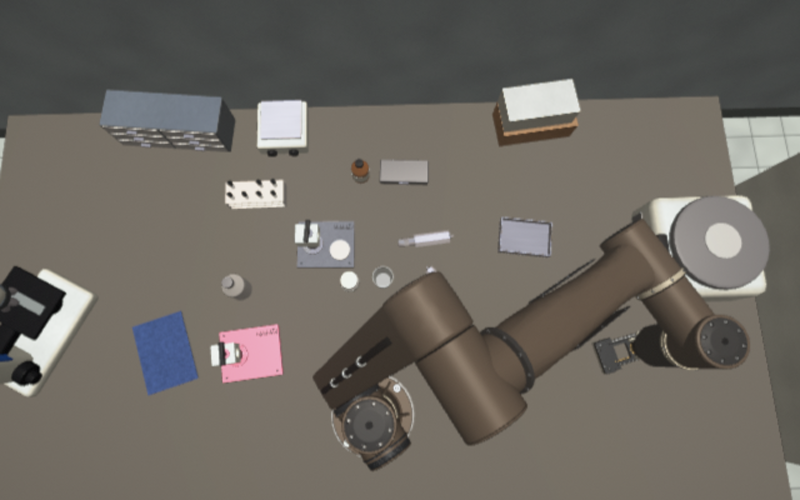

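The scene picture (1.25×) shows two candidate camera arms. One is at (368,288), about 58 px long. The other is at (353,247), clearly shorter. The larger arm at (368,288) is the one to use. There are two stands: grey at (477,280) with its head at (497,257), and pink at (530,190), which is a decoy. Next I'll take an enlarged crop and rough measurements.

```bash
python3 - <<'E'
from h import *
d=np.load('scene0.npz'); f,K,W=d['f'],d['K'],d['W']
def P(u,v,z): return np.round(onz(K,W,u/1.25,v/1.25,z),3)
print('big',P(341,291,.017),P(398,283,.017),'small',P(341,237,.013),P(366,258,.013))
print('head top',P(497,257,.152),'handle',P(496,250,.179))
for n,u,v in(('bd',443,262),('bd',506,258),('bd',509,304),('bd',447,306)): print(n,P(u,v,.016))
c=f[170:260,255:425]; save('crop1',c,4.5)
# white/bright blob of big arm
d=np.load('top0.npz'); f2,K,W=d['f'],d['K'],d['W']
print('top big',P(400,243,.017),P(452,236,.017))
E
```

```text
big [ 0.533 -0.259  0.017] [ 0.517 -0.093  0.017] small [ 0.345 -0.26   0.013] [ 0.425 -0.184  0.013]
head top [0.522 0.173 0.152] handle [0.516 0.167 0.179]
bd [0.454 0.046 0.016]
bd [0.451 0.238 0.016]
bd [0.601 0.22  0.016]
bd [0.597 0.042 0.016]
top big [ 0.514 -0.103  0.017] [ 0.532 -0.268  0.017]
```

View pics/crop1.png

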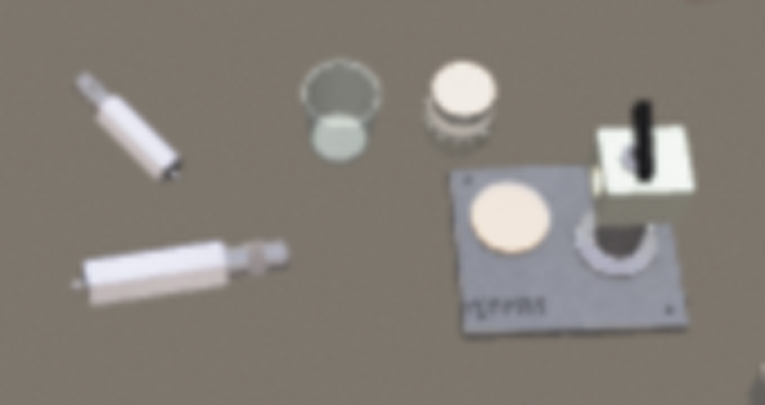

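The crop shows the larger arm with its spigot to the right (+y), pointing towards the grey stand. The smaller arm at upper left is a look-alike. The grey stand has its T-handle across the bore, and its bore mouth is on the left. The arm's bar_middle is at about (0.527, -0.20), with its axis at about 95°. I'll move above it now.

Request:
carry_out --commands '[0.45, 0.57, 0, 1, -1, 0.45, 0.57, 0, 1, -1, 0.45, 0.57, 0, 1, -1, 0.45, 0.57, 0, 1, -1, 0.45, 0.57, 0, 1, -1, 0.45, 0.57, 0, 1, -1, 0.45, 0.57, 0, 1, -1, 0.45, 0.57, 0, 1, -1]' --grip_force 30

```text
time_s: 0.9
tcp_pos: [0.3093, -0.471, 0.2483]
eef_rot: [180.0, 0.0, -133.7]
contact_force: [0.5, 0.7, 0.9]
gripper_width: 0.0879
```

Request:
carry_out --commands '[0.45, 0.57, 0, 1, -1, 0.45, 0.57, 0, 1, -1, 0.45, 0.57, 0, 1, -1, 0.45, 0.57, 0, 1, -1, 0.45, 0.57, 0, 1, -1, 0.45, 0.57, 0, 1, -1, 0.45, 0.57, 0, 1, -1, 0.45, 0.57, 0, 1, -1]'

```text
time_s: 1.7
tcp_pos: [0.4533, -0.2886, 0.2483]
eef_rot: [180.0, 0.0, -101.7]
contact_force: [0.9, -0.5, 0.7]
gripper_width: 0.0877
```

Request:
carry_out --commands '[0.45, 0.57, 0, 1, -1, 0.45, 0.57, 0, 1, -1, 0.45, 0.57, 0, 1, -1, 0.45, 0.57, 0, 1, -1, 0, 0, 0, 0.4, -1, 0, 0, 0, 0, -1]'

```text
time_s: 2.3
tcp_pos: [0.5248, -0.198, 0.248]
eef_rot: [179.9, 0.0, -84.2]
contact_force: [-1.3, -0.1, -0.5]
gripper_width: 0.0876
```

```bash
python3 - <<'E'
from h import *
f,K,W=cap("wrist"); save('w1',f,1.25); np.savez('w1.npz',f=f,K=K,W=W); print(K,W)
s=telemetry.get_state(); print(s['time_s'],s['tcp_pos'],s['eef_rot'],s['joints'])
E
```

```text
[[309.49089494   0.         316.57204615]
 [  0.         309.49089494 206.25077084]
 [  0.           0.           1.        ]] [[-9.94800933e-01 -9.80254636e-02 -2.76063651e-02  5.33491670e-01]
 [-1.01834048e-01  9.60076157e-01  2.60544812e-01 -2.67805575e-01]
 [ 9.64186936e-04  2.62001490e-01 -9.65066987e-01  3.84463939e-01]
 [ 0.00000000e+00  0.00000000e+00  0.00000000e+00  1.00000000e+00]]
2.35 [ 0.52447776 -0.19848264  0.24817444] [ 1.79945137e+02  1.16079746e-02 -8.42866791e+01] [-7.31934858e-01  9.87958011e+00 -1.39422689e+01 -5.87409551e-03
 -6.62339709e+01  6.44763121e+00]
```

View pics/w1.png

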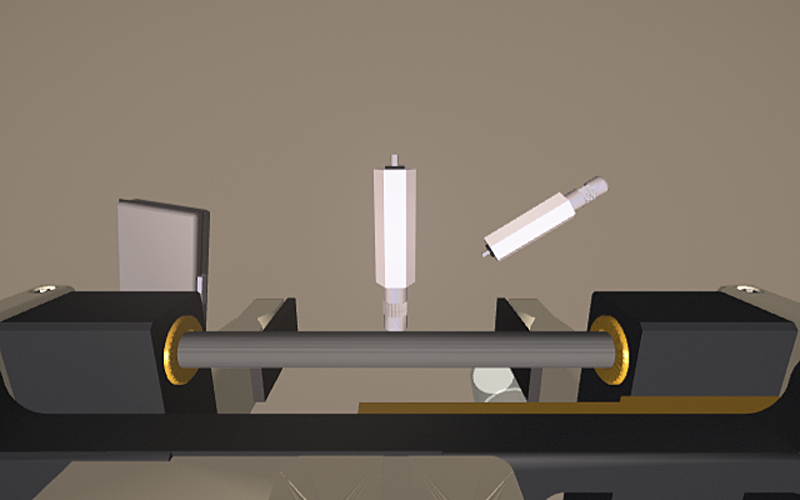

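The wrist view (1.25×) shows the arm upright in the image. Its stud end is at (395,168) and the hexagonal bar's spigot end is at (395,288), running nearly parallel to the image columns. The small arm is at the right.

```bash
python3 - <<'E'
from h import *
d=np.load('w1.npz'); f,K,W=d['f'],d['K'],d['W']
g=f.astype(int).sum(2)
for v in (142,160,180,200,220):
    row=f[v,270:360].astype(int); print(v,[ (270+i,tuple(row[i])) for i in range(24,68,3)] if v==180 else '')
    m=np.where((f[v,280:350].astype(int).sum(1)>560))[0]+280; print(v,m.min(),m.max(), np.round(onz(K,W,m.min(),v,.017),4),np.round(onz(K,W,m.max()+1,v,.017),4))
for v in (134,231): print(np.round(onz(K,W,316,v,.028),4))
E
```

```text
142 
142 299 331 [ 0.5512 -0.2437  0.017 ] [ 0.513  -0.2476  0.017 ]
160 
160 300 331 [ 0.5482 -0.223   0.017 ] [ 0.5106 -0.2268  0.017 ]
180 [(294, (np.int64(151), np.int64(135), np.int64(123))), (297, (np.int64(150), np.int64(136), np.int64(123))), (300, (np.int64(225), np.int64(204), np.int64(202))), (303, (np.int64(218), np.int64(198), np.int64(197))), (306, (np.int64(213), np.int64(191), np.int64(187))), (309, (np.int64(250), np.int64(248), np.int64(253))), (312, (np.int64(250), np.int64(248), np.int64(252))), (315, (np.int64(250), np.int64(248), np.int64(252))), (318, (np.int64(250), np.int64(248), np.int64(252))), (321, (np.int64(250), np.int64(248), np.int64(252))), (324, (np.int64(245), np.int64(241), np.int64(250))), (327, (np.int64(205), np.int64(188), np.int64(185))), (330, (np.int64(206), np.int64(187), np.int64(186))), (333, (np.int64(148), np.int64(134), np.int64(121))), (336, (np.int64(151), np.int64(137), np.int64(124)))]
180 300 331 [ 0.5461 -0.1991  0.017 ] [ 0.5079 -0.203   0.017 ]
200 
200 300 331 [ 0.544  -0.1744  0.017 ] [ 0.505  -0.1784  0.017 ]
220 
220 301 331 [ 0.5405 -0.149   0.017 ] [ 0.5021 -0.1529  0.017 ]
[ 0.5325 -0.2551  0.028 ]
[ 0.5208 -0.1404  0.028 ]
```

Request:
carry_out --commands '[0.04, 0.24, -0.5, 0.2, -1, 0, 0, -1, 0, -1, 0, 0, -1, 0, -1, 0, 0, -1, 0, -1, 0, 0, -1, 0, -1, 0, 0, -0.75, 0, -1, 0, 0, -0.32, 0, -1, 0, 0, 0, 0, -1]'

```text
time_s: 3.15
tcp_pos: [0.5254, -0.1897, 0.0247]
eef_rot: [179.8, 0.0, -83.5]
contact_force: [-0.1, 0.3, 0.2]
gripper_width: 0.0879
```

Request:
carry_out --commands '[0.25, 0.028, 0, 0, -1, 0.25, 0.028, 0, 0, -1, 0.05, 0.006, 0.02, 0, -1, 0.05, 0.006, 0.05, 0, -1, 0.05, 0.006, 0.05, 0, -1, 0.05, 0.006, 0.05, 0, -1, 0.05, 0.006, 0.05, 0, -1, 0.05, 0.006, 0.05, 0, -1]'

```text
time_s: 3.95
tcp_pos: [0.5586, -0.1852, 0.0369]
eef_rot: [-180.0, -0.0, -83.5]
contact_force: [-0.6, 0.6, 1.5]
gripper_width: 0.0877
```

```bash
python3 - <<'E'
from h import *
f,K,W=cap("wrist"); save('w2',f[60:300,180:460],2.5); np.savez('w2.npz',f=f,K=K,W=W)
print(telemetry.get_state()['contact_force'])
E
```

```text
[0.01508428 0.49331848 0.23230745]
```

View pics/w2.png

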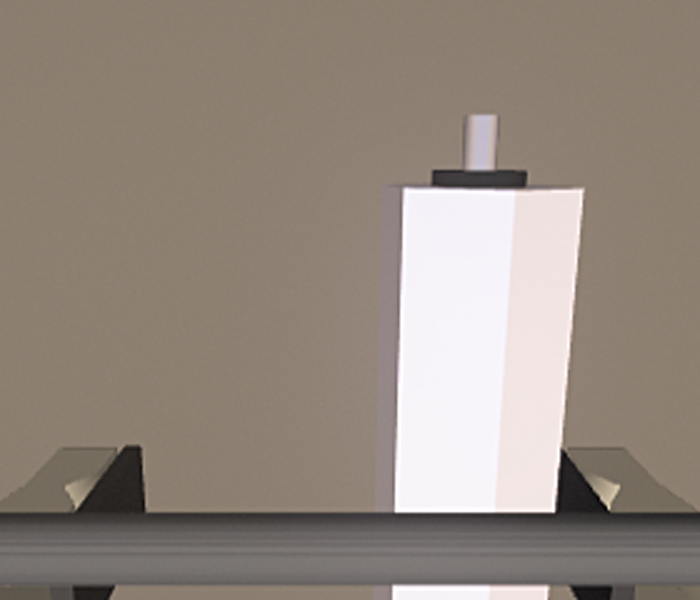

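The near pad is on the bar's robot-side corner and the bar is tipping forward. More of the near flat is now visible and less of the far one. I'll keep going past the balance point.

Request:
carry_out --commands '[0.05, 0.006, 0.04, 0, -1, 0.05, 0.006, 0.04, 0, -1, 0.05, 0.006, 0.03, 0, -1, 0.03, 0.003, 0.03, 0, -1, 0, 0, 0, 0, -1, -0.15, -0.017, 0, 0, -1, 0, 0, 0, 0, -1, 0, 0, 0, 0, -1]'

```text
time_s: 4.8
tcp_pos: [0.5593, -0.1852, 0.0422]
eef_rot: [180.0, 0.0, -83.5]
contact_force: [-0.3, 0.8, -0.9]
gripper_width: 0.0875
```

```bash
cat > bar.py <<'E'
from h import *
import sys
def bar(f,K,W,vs,z=.017,lo=560):
    for v in vs:
        m=(f[v].astype(int).sum(1)>lo).astype(np.uint8)
        n,l,st,_=cv2.connectedComponentsWithStats(m[None,:])
        for i in range(1,n):
            a,w=st[i,0],st[i,2]
            if w>14:
                p,q=onz(K,W,a,v,z),onz(K,W,a+w,v,z); print(v,a,a+w,np.round((p+q)/2,4),'w',round(np.linalg.norm(p-q)*1e3,1))
                row=f[v,a:a+w].sum(1).astype(int); print('   ',row[::2])
if __name__=='__main__':
    f,K,W=cap("wrist"); np.savez(sys.argv[1]+'.npz',f=f,K=K,W=W)
    save(sys.argv[1],f[60:300,180:460],2.5)
    bar(f,K,W,[int(x) for x in sys.argv[2:]]); s=telemetry.get_state(); print(s['time_s'],s['tcp_pos'],s['contact_force'])
E
python3 bar.py w3 150 180 210
```

```text
150 307 370 [ 0.5559 -0.2425  0.017 ] w 32.5
    [649 625 627 626 626 626 627 625 625 624 728 740 739 740 739 740 739 741
 739 741 740 741 740 741 741 739 739 741 740 739 742 739]
180 307 369 [ 0.5541 -0.2269  0.017 ] w 32.8
    [661 637 636 637 630 631 636 632 636 625 753 744 744 744 744 742 744 744
 743 743 744 744 743 744 744 744 744 744 744 744 761]
210 307 370 [ 0.5516 -0.2106  0.017 ] w 34.2
    [665 640 641 643 638 640 641 644 642 629 749 746 747 746 745 745 747 747
 745 746 746 747 747 747 746 747 747 745 747 755 564 596]
210 610 640 [ 0.3971 -0.2283  0.017 ] w 16.3
    [670 648 635 628 634 631 631 631 633 630 630 629 630 629 627]
4.85 [ 0.559562   -0.18514354  0.04220713] [-0.0935077   0.44928369 -0.35960065]
```

View pics/w3.png

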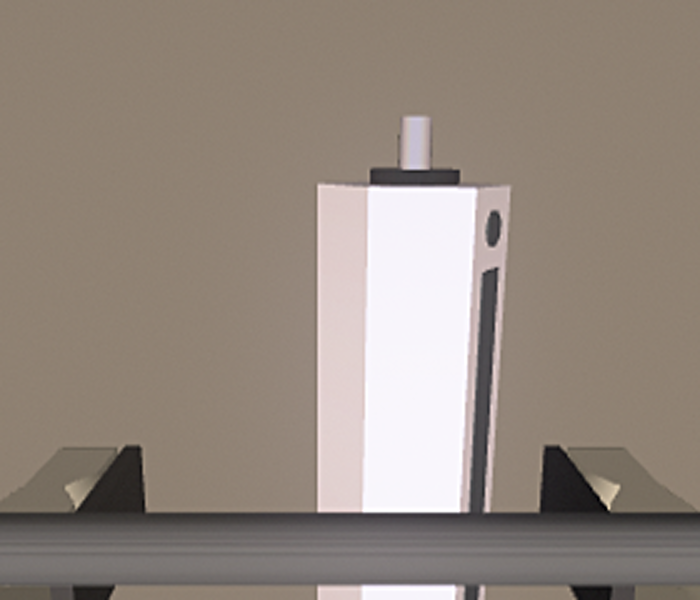

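The first roll worked: the slot with its dimple is now on the robot-side upper flat, and the bar moved 20 mm with no sliding. I'll repeat the same motion.

Request:
carry_out --commands '[0, 0, -0.43, 0, -1, 0.15, 0.017, 0, 0, -1, 0.05, 0.006, 0.02, 0, -1, 0.05, 0.006, 0.05, 0, -1, 0.05, 0.006, 0.05, 0, -1, 0.05, 0.006, 0.05, 0, -1, 0.05, 0.006, 0.05, 0, -1, 0.05, 0.006, 0.05, 0, -1]'

```text
time_s: 5.65
tcp_pos: [0.5778, -0.183, 0.0362]
eef_rot: [-180.0, -0.0, -83.5]
contact_force: [-0.9, 0.4, 0.5]
gripper_width: 0.0878
```

Request:
carry_out --commands '[0.05, 0.006, 0.04, 0, -1, 0.05, 0.006, 0.04, 0, -1, 0.05, 0.006, 0.03, 0, -1, 0.03, 0.003, 0.03, 0, -1, 0, 0, 0, 0, -1, -0.15, -0.017, 0, 0, -1, 0, 0, 0, 0, -1, 0, 0, 0, 0, -1]'

```text
time_s: 6.45
tcp_pos: [0.5785, -0.1829, 0.0413]
eef_rot: [180.0, 0.0, -83.5]
contact_force: [-1.0, 0.3, 0.4]
gripper_width: 0.0877
```

```bash
python3 bar.py w4 150 170 190 
```

```text
150 307 341 [ 0.5826 -0.2394  0.017 ] w 17.4
    [649 634 634 634 634 637 635 637 634 629 754 743 744 744 744 744 758]
170 307 338 [ 0.5821 -0.2291  0.017 ] w 16.2
    [653 639 639 637 637 642 640 640 638 630 752 745 746 746 744 765]
190 307 338 [ 0.5808 -0.2185  0.017 ] w 16.5
    [661 644 645 644 647 643 646 646 647 628 752 747 747 747 754 633]
6.5 [ 0.57874753 -0.18284644  0.04140941] [-0.12850238 -0.28490587  0.20103916]
```

View pics/w4.png

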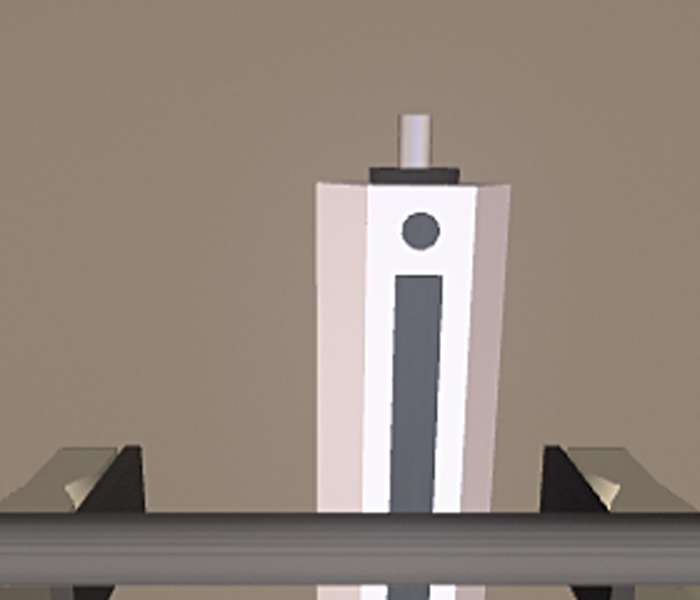

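The second roll worked: the slotted flat is on top and at rest. Before picking the arm up, I'll look at the stand from above with the wrist camera.

Request:
carry_out --commands '[0, 0, 1, 0, -1, 0, 0, 1, 0, -1, -0.13, 0.94, 1, 0, -1, -0.13, 0.94, 1, 0, -1, -0.13, 0.94, 1, 0, -1, -0.13, 0.94, 1, 0, -1, -0.13, 0.94, 0.5, 0, -1, -0.13, 0.94, 0, 0, -1]'

```text
time_s: 7.3
tcp_pos: [0.5507, 0.0303, 0.2905]
eef_rot: [-179.6, 0.1, -83.5]
contact_force: [1.0, 0.3, -0.5]
gripper_width: 0.0876
```

Request:
carry_out --commands '[-0.13, 0.94, 0, 0, -1, -0.13, 0.94, 0, 0, -1, -0.13, 0.94, 0, 0, -1, -0.13, 0.94, 0, 0, -1, -0.13, 0.94, 0, 0, -1, 0, 0, 0, 0, -1, 0, 0, 0, 0, -1]'

```text
time_s: 8.0
tcp_pos: [0.5233, 0.2175, 0.2862]
eef_rot: [180.0, -0.0, -83.4]
contact_force: [0.3, -0.3, 0.7]
gripper_width: 0.0877
```

```bash
python3 - <<'E'
from h import *
d=np.load('w4.npz'); f,K,W=d['f'],d['K'],d['W']
for u,v in((318,184),(511,186),(366,184),(477,184)): print(np.round(onz(K,W,u/2.5+180,v/2.5+60,.017 if u in(318,511) else .034),4))
f,K,W=cap("wrist"); save('w5',f,1.25); np.savez('w5.npz',f=f,K=K,W=W)
print(telemetry.get_state()['tcp_pos'])
E
```

```text
[ 0.592  -0.2465  0.017 ]
[ 0.5531 -0.2506  0.017 ]
[ 0.583  -0.2482  0.034 ]
[ 0.563  -0.2505  0.034 ]
[0.52344019 0.21673885 0.28632235]
```

View pics/w5.png

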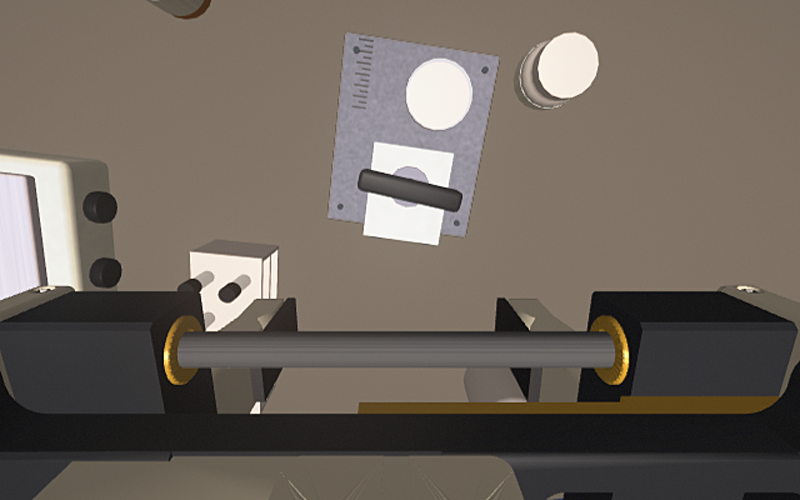

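The picture shows the head's white top with corners at about (373,142), (454,153), (439,245) and (363,235). The handle bar runs from (360,183) to (460,200), and the board corners are at (345,33), (498,57), (467,237) and (329,218). The dish is in front of the mouth.

```bash
python3 - <<'E'
from h import *
d=np.load('w5.npz'); f,K,W=d['f'],d['K'],d['W']
g=f.astype(int)
m=((g.min(2)>225)).astype(np.uint8); m[:108]=0; m[200:]=0; m[:,:270]=0; m[:,380:]=0
c=max(cv2.findContours(m,0,2)[0],key=cv2.contourArea); h=cv2.approxPolyDP(cv2.convexHull(c),4,True)[:,0]; print(h)
for p in h: print('head',np.round(onz(K,W,*p,.152),4))
print('rect',cv2.minAreaRect(np.array([onz(K,W,*p[0],.152)[:2]*1000 for p in c],np.float32)))
m=((g.max(2)<75)).astype(np.uint8); m[:125]=0; m[180:]=0; m[:,:270]=0; m[:,380:]=0
c=max(cv2.findContours(m,0,2)[0],key=cv2.contourArea); 
print('handle',cv2.minAreaRect(np.array([onz(K,W,*p[0],.183)[:2]*1000 for p in c],np.float32)))
B=np.array([onz(K,W,u/1.25,v/1.25,.016)[:2]*1000 for u,v in((345,33),(498,57),(467,237),(329,218))]); print(np.round(B,1))
for i in range(4):
    e=B[(i+1)%4]-B[i]; print(np.linalg.norm(e),np.degrees(np.arctan2(e[1],e[0])))
E
```

```text
[[294 156]
 [354 168]
 [350 194]
 [291 187]]
head [0.5489 0.1781 0.152 ]
head [0.4957 0.1824 0.152 ]
head [0.4958 0.2059 0.152 ]
head [0.5489 0.2057 0.152 ]
rect ((522.3719482421875, 192.0239715576172), (29.339824676513672, 53.899024963378906), 88.41529083251953)
handle ((521.5892944335938, 168.4253692626953), (13.202510833740234, 64.36509704589844), 83.50064849853516)
[[592.8  45.1]
 [446.   48.6]
 [446.6 225.4]
 [595.2 222.1]]
146.8293358158674 178.64067065820285
176.78712867137583 89.79757410084898
148.64041343901218 -1.2857901623616914
176.9506087048711 -90.78994271979502
```

```bash
python3 - <<'E'
from h import *
d=np.load('w5.npz'); f,K,W=d['f'],d['K'],d['W']
g=f.astype(float).min(2)
def cross(a,th,rev=False):
    idx=np.where(a>th)[0]; i=idx[0]; return i-(a[i]-th)/(a[i]-a[i-1])
L=[];Rr=[]
for v in list(range(122,134))+list(range(170,184)):
    row=g[v]; 
    u=cross(row[270:325],205)+270; w=379-cross(row[325:380][::-1],205)
    L.append(onz(K,W,u+.0,v,.152)[:2]); Rr.append(onz(K,W,w,v,.152)[:2])
F=[];B=[]
for u in range(303,358,3):
    F.append(onz(K,W,u,cross(g[105:130,u],205)+105,.152)[:2])
for u in range(295,348,3):
    B.append(onz(K,W,u,205-cross(g[165:206,u][::-1],205),.152)[:2])
for n,A in(('L',L),('R',Rr),('F',F),('B',B)):
    A=np.array(A); vx,vy,x,y=cv2.fitLine(A.astype(np.float32),cv2.DIST_HUBER,0,.001,.001).ravel()
    print(n,np.degrees(np.arctan2(vy,vx))%180,'mean',A.mean(0).round(4),'res',np.abs((A-[x,y])@[-vy,vx]).max().round(4), np.round(A[:3],4).tolist())
E
```

```text
L 88.71598 mean [0.549  0.1767] res 0.0002 [[0.5484, 0.1494], [0.5485, 0.1502], [0.5484, 0.151]]
R 88.58442 mean [0.4949 0.1704] res 0.0021 [[0.4962, 0.1433], [0.4942, 0.1438], [0.4941, 0.1447]]
F 178.6587 mean [0.522  0.1427] res 0.0001 [[0.5449, 0.1421], [0.5424, 0.1421], [0.5398, 0.1422]]
B 178.53764 mean [0.5223 0.2067] res 0.0002 [[0.5453, 0.2062], [0.5426, 0.2061], [0.5399, 0.2061]]
```

The stand comes out cleanly. The bore axis is at 88.65°, the mouth is at (0.5212, 0.1427, 0.125), and the clamp is at about 0.09 rad. bar_middle is at (0.5665, -0.194), with the bar axis at 96.5°. Next is the grasp.

Request:
carry_out --commands '[0.097, -0.925, 0, 0, -1, 0.097, -0.925, 0, 0, -1, 0.097, -0.925, 0, 0, -1, 0.097, -0.925, 0, 0, -1, 0.097, -0.925, 0, 0, -1, 0.097, -0.925, 0, 0, -1, 0.097, -0.925, 0, 0, -1, 0.097, -0.925, 0, 0, -1]'

```text
time_s: 8.85
tcp_pos: [0.5541, -0.0821, 0.2868]
eef_rot: [-180.0, -0.0, -83.6]
contact_force: [1.3, -0.1, 0.2]
gripper_width: 0.0876
```

Request:
carry_out --commands '[0.097, -0.925, -0.6, 0, -1, 0.097, -0.925, -0.6, 0, -1, 0.097, -0.925, -0.6, 0, -1, 0, 0, -1, 0, -1, 0, 0, -1, 0, -1, 0, 0, -1, 0, -1, 0, 0, -0.9, 0, -1, 0, 0, 0, 0, -1]'

```text
time_s: 9.65
tcp_pos: [0.5621, -0.1912, 0.0539]
eef_rot: [179.5, 0.1, -83.6]
contact_force: [-1.1, 1.1, -0.2]
gripper_width: 0.0877
```

Request:
carry_out --commands '[0.1, 0.01, -0.6, 0, -1, 0, 0, -0.13, 0, -1, 0, 0, 0, 0, 1, 0, 0, 0, 0, 1, 0, 0, 0, 0, 1, 0, 0, 0, 0, 1, 0, 0, 0, 0, 1, 0, 0, 0, 0, 1]' --grip_force 35

```text
time_s: 10.45
tcp_pos: [0.5698, -0.1899, 0.0295]
eef_rot: [180.0, 0.0, -83.5]
contact_force: [-3.9, -0.8, 2.6]
gripper_width: 0.0451
```

Request:
carry_out --commands '[0, 0, 0, 0, 1, 0, 0, 0, 0, 1, 0, 0, 0.1, 0, 1, 0, 0, 0.4, 0, 1, 0, 0, 0.9, 0, 1, 0, 0, 0.8, 0, 1, 0, 0, 0.4, 0, 1, 0, 0, 0, 0, 1]'

```text
time_s: 11.25
tcp_pos: [0.5722, -0.1899, 0.1359]
eef_rot: [-179.7, -0.1, -83.4]
contact_force: [0.1, -0.2, -3.0]
gripper_width: 0.0374
```

```bash
python3 bar.py w6 150 170 190 
```

```text
150 277 342 [ 0.5855 -0.2373  0.017 ] w 53.0
    [690 669 672 669 675 675 683 693 703 745 763 762 762 762 763 752 724 725
 725 723 725 724 723 725 724 723 725 726 662 660 657 658 671]
170 277 311 [ 0.5965 -0.2195  0.017 ] w 28.2
    [632 675 674 675 674 675 674 674 675 730 757 755 755 755 755 755 765]
170 327 342 [ 0.5631 -0.2234  0.017 ] w 12.4
    [765 756 755 755 755 755 757 719]
170 579 606 [ 0.3519 -0.248   0.017 ] w 22.2
    [562 587 606 612 626 637 563 638 636 637 637 608 627 645]
190 278 308 [ 0.5957 -0.2026  0.017 ] w 25.3
    [703 679 677 678 680 682 679 680 673 762 756 755 755 756 764]
190 518 583 [ 0.381  -0.2276  0.017 ] w 54.3
    [609 707 687 683 685 682 682 682 682 683 681 682 681 680 678 673 708 761
 757 755 755 755 754 754 754 753 755 753 752 752 752 756 762]
11.3 [ 0.5709185  -0.18965188  0.1338304 ] [-0.09544336 -0.12962077 -4.83360166]
```

View pics/w6.png

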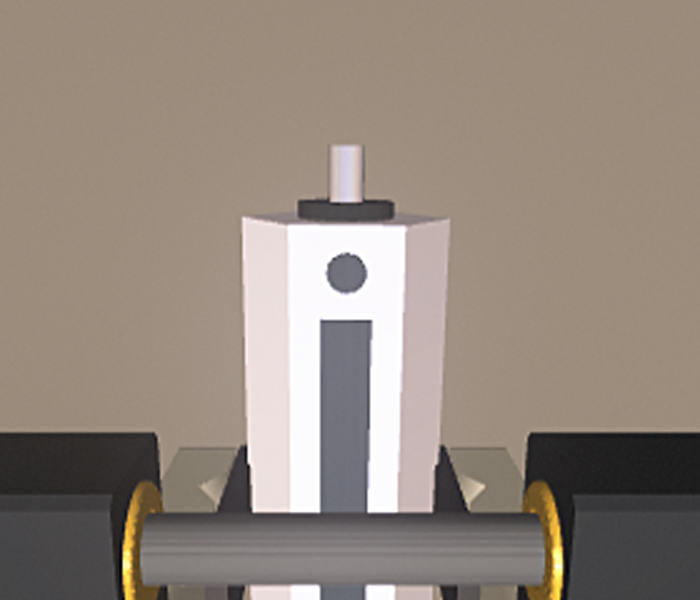

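The arm is gripped with the slot up and looks symmetric, with about 45 px visible of each side flat. Next I'll work out where the bar sits relative to the TCP.

```bash
python3 - <<'E'
from h import *
d=np.load('w6.npz'); f,K,W=d['f'],d['K'],d['W']
from scipy.optimize import brentq
s=telemetry.get_state(); t=np.array(s['tcp_pos']); print(s['time_s'],t,s['eef_rot'],s['contact_force'],s['moment'])
c=lambda u,v:(u/2.5+180,v/2.5+60)
for a,b,w,dz in(((288,226.5),(405,226.5),.01963,.017),((243,217.5),(449.5,217.5),.03926,0)):
    fun=lambda z:np.linalg.norm(onz(K,W,*c(*a),z)-onz(K,W,*c(*b),z))-w
    z=brentq(fun,.05,.25); m=(onz(K,W,*c(*a),z)+onz(K,W,*c(*b),z))/2
    print('axis z',z-dz,'mid',m)
    for zz in (.1175,.1215,.1255): 
        m=(onz(K,W,*c(*a),zz+dz)+onz(K,W,*c(*b),zz+dz))/2; print(zz,m, 'w',fun(zz+dz)+w)
# slot corners + axis direction
for v in(321,500):
  for zz in(.1175,.1215): print(v,[np.round(onz(K,W,*c(u,v),zz+.017),4) for u in((320,372) if v==321 else (320,366.5))])
print('cam',W[:3,3])
f,K,W=cap('scene'); np.savez('s6.npz',f=f,K=K,W=W)
for n,q in(('mid',0),):print(proj(K,W,[t[0],t[1],.12]))
save('s6',f[110:230,240:420],4)
E
```

```text
11.3 [ 0.5709185  -0.18965188  0.1338304 ] [-1.79860005e+02  5.65289732e-03 -8.34682065e+01] [-0.09544336 -0.12962077 -4.83360166] [ 0.07456073  0.17396608 -0.01236393]
axis z 0.12394102427755639 mid [ 0.57940161 -0.2482732   0.14094102]
0.1175 [ 0.57933168 -0.24772208  0.1345    ] w 0.02059213184855259
0.1215 [ 0.57937511 -0.24806434  0.1385    ] w 0.01999462945943408
0.1255 [ 0.57941854 -0.24840659  0.1425    ] w 0.01939712707031558
axis z 0.12299458350121148 mid [ 0.57946021 -0.24840995  0.12299458]
0.1175 [ 0.57940988 -0.24800133  0.1175    ] w 0.040704276541534704
0.1215 [ 0.57944652 -0.2482988   0.1215    ] w 0.03965285814651622
0.1255 [ 0.57948316 -0.24859627  0.1255    ] w 0.03860143975149773
321 [array([ 0.5821, -0.2303,  0.1345]), array([ 0.5728, -0.2314,  0.1345])]
321 [array([ 0.5821, -0.2312,  0.1385]), array([ 0.573 , -0.2322,  0.1385])]
500 [array([ 0.5783, -0.1952,  0.1345]), array([ 0.5694, -0.1962,  0.1345])]
500 [array([ 0.5784, -0.197 ,  0.1385]), array([ 0.5697, -0.198 ,  0.1385])]
cam [ 0.58082834 -0.2595174   0.27235472]
[290.16938543 228.51324431]
```

View pics/s6.png

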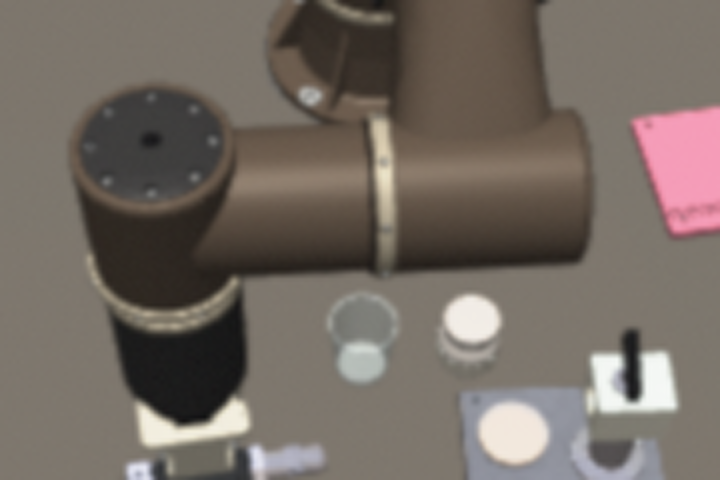

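```bash
cat > fit.py <<'E'
from h import *
import sys
def edges(f,v,cen,dark=330):
    """slot edges and top-flat edges (strongest gradients each side of the slot) at row v, sub-pixel"""
    g=f[v].astype(float).sum(1); m=np.where(g[cen-15:cen+16]<dark)[0]+cen-15
    a,b=m.min(),m.max(); out=[]
    for lo,hi,s in((a-14,a-4,1),(a-3,a+2,-1),(b-2,b+3,1),(b+4,b+14,-1)):
        d=np.clip(s*np.diff(g[lo:hi+1]),0,None); d[d<d.max()*.25]=0; out.append((d*(np.arange(lo,hi)+.5)).sum()/d.sum())
    return out
if __name__=='__main__':
    d=np.load(sys.argv[1]); f,K,W=d['f'],d['K'],d['W']; ztop=float(sys.argv[2])
    rows=[]
    for v in range(192,262,3):
        e=edges(f,v,318); rows.append([v]+e+[e[3]-e[0],e[2]-e[1]])
    A=np.array(rows); print(A.round(2)[::4])
    mid=(A[:,1]+A[:,2]+A[:,3]+A[:,4])/4
    P=np.array([onz(K,W,u,v,ztop) for u,v in zip(mid,A[:,0])]); vx,vy,x,y=cv2.fitLine(P[:,:2].astype(np.float32),cv2.DIST_HUBER,0,.001,.001).ravel()
    print('yaw',np.degrees(np.arctan2(vy,vx))%180,P[0],P[-1])
    # height along bar from flat width (19.63 mm): depth along optical axis = f*w/px
    for wcol,w in((5,.01963),(6,.009)):
        Z=K[0,0]*w/A[:,wcol]; Q=np.array([ (lambda o,dd:o+dd*z)(*ray(K,W,u,v)) for u,v,z in zip(mid,A[:,0],Z)])
        p=np.polyfit(Q[:,1],Q[:,2],1); print('top z slope deg',np.degrees(np.arctan(p[0])),'z at y',np.polyval(p,Q[[0,-1],1]),Q[[0,-1],1])
E
python3 fit.py w6.npz .1395
```

```text
[[192.   318.39 326.5  328.23 340.5   22.11   1.73]
 [204.   317.12 326.23 327.81 340.5   23.38   1.57]
 [216.   318.93 326.5  327.5  339.96  21.03   1.  ]
 [228.   317.62 326.5  327.5  339.5   21.88   1.  ]
 [240.   295.5  307.5  327.2  339.22  43.72  19.7 ]
 [252.   295.5  307.5  326.79 338.5   43.    19.29]]
yaw 85.89317 [ 0.57301535 -0.2308093   0.1395    ] [ 0.57419667 -0.19747933  0.1395    ]
top z slope deg -71.2529590152934 z at y [0.08940641 0.08173389] [-0.20147632 -0.1988723 ]
top z slope deg -72.88550119098345 z at y [-0.87504845  0.02622705] [ 0.08092721 -0.19659101]
```

```bash
sed -i 's/dark=330/dark=500/' fit.py; python3 fit.py w6.npz .1395; python3 - <<'E'
from h import *
d=np.load('s6.npz'); f,K,W=d['f'],d['K'],d['W']
# spigot nose region in scene crop (px/4 + offset): right end near (326,457); column profile
print(f[215:235:1,316:326].astype(int).sum(2))
E
```

```text
[[192.   295.16 307.5  328.23 340.5   45.34  20.73]
 [204.   295.17 307.5  327.81 340.5   45.33  20.31]
 [216.   295.5  307.5  327.5  339.96  44.46  20.  ]
 [228.   295.5  307.5  327.5  339.5   44.    20.  ]
 [240.   295.5  307.5  327.2  339.22  43.72  19.7 ]
 [252.   295.5  307.5  326.79 338.5   43.    19.29]]
yaw 95.97389 [ 0.57762003 -0.23027205  0.1395    ] [ 0.57419667 -0.19747933  0.1395    ]
top z slope deg -0.18858010788879745 z at y [0.14196253 0.14185781] [-0.23068869 -0.1988723 ]
top z slope deg -3.474272467920549 z at y [0.14014225 0.13807715] [-0.2306057  -0.19659101]
[[354 355 353 353 355 353 354 356 354 354]
 [354 352 354 354 355 353 355 354 354 355]
 [354 355 354 354 353 356 354 354 351 355]
 [354 354 355 353 353 354 354 354 353 353]
 [353 356 356 356 356 352 355 355 354 357]
 [363 371 381 379 362 357 354 353 354 355]
 [414 434 455 451 394 359 355 354 353 355]
 [500 509 514 502 441 377 358 354 356 354]
 [541 542 538 525 468 392 359 354 354 355]
 [543 540 539 526 473 401 361 354 354 357]
 [508 511 508 494 447 386 358 354 355 353]
 [452 444 444 432 397 351 350 354 353 354]
 [371 351 349 345 336 330 345 354 354 355]
 [311 307 310 323 335 346 352 354 356 354]
 [336 339 342 346 351 353 354 356 355 353]
 [352 354 352 354 355 354 356 357 355 355]
 [353 357 357 352 355 354 354 353 354 354]
 [354 354 355 355 354 354 355 354 355 354]
 [355 354 356 356 352 357 355 354 353 355]
 [351 356 354 354 354 352 354 354 354 353]]
```

The bar is level to within about 1° and sits centred in the jaws, with its middle 4 mm behind the TCP. Relative to the bore it's yawed about 7.3°, so I'll add 2° for a tilt of about 9.3°. Next I'll move to 20 mm in front of the mouth.

Request:
carry_out --commands '[-0.056, 0.3, 0.068, 0.5, 1, -0.13, 0.7, 0, 0, 1, -0.186, 1, 0, 0, 1, -0.186, 1, 0, 0, 1, -0.186, 1, 0, 0, 1, -0.158, 0.85, 0, 0, 1, -0.074, 0.4, 0, 0, 1, 0, 0, 0, 0, 1]'

```text
time_s: 12.15
tcp_pos: [0.5301, 0.0224, 0.1348]
eef_rot: [179.9, 0.0, -81.2]
contact_force: [0.3, 0.0, -4.3]
gripper_width: 0.0375
```

Request:
carry_out --commands '[0, 0, 0, 0, 1, 0, 0, 0, 0, 1]'

```text
time_s: 12.35
tcp_pos: [0.5309, 0.0197, 0.1352]
eef_rot: [179.9, -0.0, -81.5]
contact_force: [0.3, -0.7, -4.5]
gripper_width: 0.0373
```

```bash
python3 - <<'E'
from h import *
s=telemetry.get_state(); print(s['time_s'],s['tcp_pos'],s['eef_rot'],s['contact_force'],s['moment'],s['gripper_width'])
for n in('scene','top'):
    f,K,W=cap(n); np.savez(n+'7.npz',f=f,K=K,W=W)
    u,v=proj(K,W,[.5212,.1427,.125]).astype(int); print(n,u,v,proj(K,W,[.5212,.1227,.125]))
    save(n+'7c',f[v-35:v+35,u-50:u+40],7)
a=cv2.imread('pics/scene7c.png');b=cv2.imread('pics/top7c.png');cv2.imwrite('pics/both7.png',cv2.resize(np.vstack([a,b]),(540,840))[:,:][:840]) 
im=cv2.imread('pics/both7.png'); cv2.imwrite('pics/both7.png',np.hstack([cv2.resize(a,(400,311)),cv2.resize(b,(400,311))]))
E
```

```text
12.35 [0.53085941 0.01971086 0.13523936] [ 1.79920910e+02 -1.68821283e-02 -8.14556820e+01] [ 0.30236536 -0.66317157 -4.50887277] [-0.01800351  0.09193656 -0.03840369] 0.037277661310540736
scene 387 209 [381.41796271 210.02468356]
top 253 187 [259.13994603 187.6586671 ]
```

View pics/both7.png

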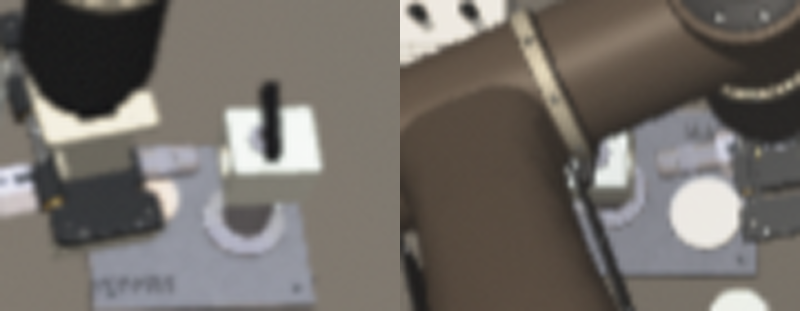

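In the crop the spigot is in line and about 20 mm in front of the mouth, clear of everything, and the arm is visibly tilted. I'll tip the nose in.

Request:
carry_out --commands '[0.02, 0.25, 0.015, 0, 1, 0.02, 0.15, 0.015, 0, 1, 0, 0.1, 0, 0, 1, 0, 0.1, 0, 0, 1, 0, 0.05, 0, 0, 1, 0, 0, 0, 0, 1, 0, 0, 0, 0, 1]'

```text
time_s: 13.15
tcp_pos: [0.5328, 0.0462, 0.1371]
eef_rot: [180.0, -0.0, -81.5]
contact_force: [-0.3, 0.7, -4.8]
gripper_width: 0.0373
```

Request:
carry_out --commands '[0, 0.03, 0, 0, 1, 0, 0, 0, 0, 1, 0, 0, 0, 0, 1]'

```text
time_s: 13.45
tcp_pos: [0.5328, 0.0473, 0.1371]
eef_rot: [180.0, -0.0, -81.5]
contact_force: [-0.1, 0.0, -4.0]
gripper_width: 0.0374
```

```bash
python3 - <<'E'
from h import *
s=telemetry.get_state(); print(s['time_s'],s['tcp_pos'],s['eef_rot'],s['contact_force'],s['moment'])
for n in('scene','top'):
    f,K,W=cap(n); np.savez(n+'8.npz',f=f,K=K,W=W)
f,K,W=cap('wrist'); np.savez('w8.npz',f=f,K=K,W=W)
E
python3 fit.py w8.npz .142
```

```text
13.45 [0.53282402 0.04727636 0.13714878] [ 1.79997083e+02 -4.53140644e-04 -8.14666022e+01] [-0.12431983  0.00856731 -3.99880282] [-0.04410087  0.09530879 -0.0270407 ]
[[192.   295.21 307.5  328.23 340.5   45.29  20.73]
 [204.   295.15 307.5  327.82 340.29  45.15  20.32]
 [216.   295.5  307.5  327.5  340.03  44.53  20.  ]
 [228.   295.5  307.5  327.5  339.5   44.    20.  ]
 [240.   295.5  307.5  327.23 339.5   44.    19.73]
 [252.   295.5  307.5  326.79 338.5   43.    19.29]]
yaw 97.964645 [0.53975004 0.00676375 0.142     ] [0.5352486  0.03912733 0.142     ]
top z slope deg 0.8959216377961594 z at y [0.14294729 0.1434423 ] [0.00665134 0.03830561]
top z slope deg -2.9138194120644805 z at y [0.14157418 0.13984989] [0.00670136 0.04057748]
```

Request:
carry_out --commands '[-0.08, 0, 0, -0.465, 1, -0.08, 0, 0, -0.465, 1, -0.08, 0, 0, -0.465, 1, -0.08, 0, 0, -0.465, 1, -0.08, 0, 0, -0.465, 1, 0, 0, 0, 0, 1, 0, 0, 0, 0, 1]'

```text
time_s: 14.3
tcp_pos: [0.517, 0.0474, 0.1373]
eef_rot: [-180.0, 0.0, -90.7]
contact_force: [-0.7, -0.9, -4.5]
gripper_width: 0.0374
```

```bash
python3 - <<'E'
from h import *
f,K,W=cap('wrist'); np.savez('w9.npz',f=f,K=K,W=W)
s=telemetry.get_state(); print(s['time_s'],s['tcp_pos'],s['eef_rot'],s['contact_force'],s['moment'])
E
python3 fit.py w9.npz .142
```

```text
14.35 [0.51699426 0.0473696  0.13720844] [-1.79994939e+02  9.73116415e-04 -9.07080366e+01] [ 0.19448417  0.16881918 -3.93156636] [0.02121765 0.11642693 0.00933046]
[[192.   295.18 307.5  328.24 340.5   45.32  20.74]
 [204.   295.19 307.5  327.84 340.28  45.09  20.34]
 [216.   295.5  307.5  327.5  340.    44.5   20.  ]
 [228.   295.5  307.5  327.5  339.5   44.    20.  ]
 [240.   295.5  307.5  327.23 339.29  43.79  19.73]
 [252.   295.5  307.5  326.82 338.5   43.    19.32]]
yaw 88.72359 [0.51731923 0.00651905 0.142     ] [0.51806669 0.03921765 0.142     ]
top z slope deg 1.0147230956614361 z at y [0.14296007 0.14352625] [0.00636129 0.03832696]
top z slope deg -2.8146188205753697 z at y [0.14194195 0.14025992] [0.00641331 0.04062587]
```

Request:
carry_out --commands '[0.015, 0.1, 0, 0, 1, 0.002, 0.1, 0, 0, 1, 0.002, 0.1, 0, 0, 1, 0.002, 0.1, 0, 0, 1]'

```text
time_s: 14.75
tcp_pos: [0.5178, 0.0638, 0.1371]
eef_rot: [180.0, -0.0, -90.7]
contact_force: [0.4, -0.1, -4.8]
gripper_width: 0.0371
```

Request:
carry_out --commands '[0.002, 0.1, 0, 0, 1, 0.002, 0.1, 0, 0, 1, 0.002, 0.1, 0, 0, 1, 0.002, 0.1, 0, 0, 1, 0.002, 0.1, 0, 0, 1]'

```text
time_s: 15.25
tcp_pos: [0.5181, 0.0837, 0.1371]
eef_rot: [180.0, -0.0, -90.8]
contact_force: [-0.8, 0.9, -4.0]
gripper_width: 0.0376
```

Request:
carry_out --commands '[0.002, 0.08, 0, 0, 1, 0.001, 0.05, 0, 0, 1, 0.001, 0.04, 0, 0, 1, 0.001, 0.03, 0, 0, 1, 0, 0.025, 0, 0, 1, 0, 0, 0, 0, 1]'

```text
time_s: 15.85
tcp_pos: [0.5182, 0.0922, 0.1371]
eef_rot: [180.0, -0.0, -90.8]
contact_force: [-1.4, -0.9, -4.4]
gripper_width: 0.0377
```

Request:
carry_out --commands '[0, 0.025, 0, 0, 1, 0, 0.025, 0, 0, 1, 0, 0, 0, 0, 1]'

```text
time_s: 16.15
tcp_pos: [0.518, 0.0924, 0.137]
eef_rot: [179.9, -0.2, -90.8]
contact_force: [3.2, -10.3, -4.6]
gripper_width: 0.0374
```

The arm has seated: force is 10 N at TCP y = 0.0924, and home was predicted within 1 mm of that. I'll ease off the push and release.

Request:
carry_out --commands '[0, -0.03, 0, 0, 1, 0, 0, 0, 0, 1, 0, 0, 0, 0, 0.2, 0, 0, 0, 0, -0.2, 0, 0, 0, 0, -0.6, 0, 0, 0, 0, -1, 0, 0, 0, 0, -1, 0, 0, 0, 0, -1]'

```text
time_s: 16.95
tcp_pos: [0.5185, 0.0934, 0.1374]
eef_rot: [-180.0, 0.0, -90.7]
contact_force: [0.1, -0.0, 0.1]
gripper_width: 0.072
```

Request:
carry_out --commands '[0, 0, 0, 0, -1, 0, 0, 0.3, 0, -1, 0, 0, 0.8, 0, -1, 0, 0, 1, 0, -1, 0, 0, 0.6, 0, -1, 0, 0, 0, 0, -1, 0, 0, 0, 0, -1]'

```text
time_s: 17.65
tcp_pos: [0.5184, 0.0933, 0.2463]
eef_rot: [-179.9, 0.1, -90.8]
contact_force: [-0.1, 0.5, -1.6]
gripper_width: 0.0878
```

```bash
python3 - <<'E'
from h import *
s=telemetry.get_state(); print(s['time_s'],s['tcp_pos'],s['eef_rot'],s['joints'],s['gripper_width'])
f,K,W=cap('wrist'); np.savez('w10.npz',f=f,K=K,W=W); save('w10',f[60:300,180:460],2.5)
for v in range(80,245,8):
    m=np.where(f[v,260:380].astype(int).sum(1)>560)[0]
    if len(m)>5: print(v,m.min()+260,m.max()+260,end='; ')
E
```

```text
17.65 [0.51835777 0.09331107 0.24627488] [-1.7990988e+02  7.2130488e-02 -9.0761981e+01] [ 3.15513954e+01  6.57131443e+00 -1.81785426e+01 -1.40925744e-02
 -6.51354222e+01 -3.23075204e+01] 0.08778332389895646
128 315 320; 136 295 330; 144 294 329; 152 294 329; 160 294 352; 168 295 359; 176 295 362; 184 295 362; 192 295 360; 200 295 354; 208 295 328; 216 295 328; 224 295 328; 232 295 328; 240 292 340;
```

Request:
carry_out --commands '[0, 0.25, 0, 1, -1, 0, 0.25, 0, 1, -1, 0, 0.25, 0, 1, -1, 0, 0.25, 0, 1, -1, 0, 0.25, 0, 1, -1, 0, 0.25, 0, 1, -1, 0, 0.25, 0, 1, -1, 0.05, 0.15, 0, 1, -1]'

```text
time_s: 18.5
tcp_pos: [0.5196, 0.1694, 0.2439]
eef_rot: [179.9, -0.0, -58.6]
contact_force: [-0.6, -0.3, 0.3]
gripper_width: 0.0878
```

Request:
carry_out --commands '[0, 0, 0, 1, -1, 0, 0, 0, 1, -1, 0, 0, 0, 1, -1, 0, 0, 0, 1, -1, 0, 0, 0, 1, -1, 0, 0, 0, 1, -1, 0, 0, 0, 1, -1, 0, 0, 0, 1, -1]'

```text
time_s: 19.3
tcp_pos: [0.5197, 0.1688, 0.2439]
eef_rot: [179.9, 0.1, -26.6]
contact_force: [-0.2, -0.9, -0.2]
gripper_width: 0.0877
```

Request:
carry_out --commands '[0, 0, 0, 1, -1, 0, 0, 0, 1, -1, 0, 0, 0, 1, -1, 0, 0, 0, 1, -1, 0, 0, 0, 1, -1, 0, 0, 0, 0.1, -1, 0, 0, 0, 0, -1, 0, 0, 0, 0, -1]'

```text
time_s: 20.1
tcp_pos: [0.5201, 0.169, 0.2447]
eef_rot: [180.0, 0.0, -6.5]
contact_force: [-0.6, 0.3, 0.4]
gripper_width: 0.0881
```

```bash
python3 - <<'E'
from h import *
d=np.load('w10.npz'); f,K,W=d['f'],d['K'],d['W']
print('stud end before',onz(K,W,312,135,.142))
s=telemetry.get_state(); print(s['time_s'],s['tcp_pos'],s['eef_rot'],s['joints'])
f,K,W=cap('wrist'); np.savez('w11.npz',f=f,K=K,W=W); save('w11',f,1.25)
f,K,W=cap('scene'); np.savez('s11.npz',f=f,K=K,W=W)
E
```

```text
stud end before [0.52256816 0.03253342 0.142     ]
20.1 [0.52013279 0.16901078 0.24471916] [ 1.79965154e+02  3.73847543e-02 -6.45163212e+00] [ 3.85299654e+01  8.68605804e+00 -1.58794626e+01 -1.95501315e-03
 -6.54855547e+01  4.50192258e+01]
```

The released arm stayed home: its stud end measures y = 0.0325, against an expected 0.0327. Next I'll lower onto the T-handle and close.

Request:
carry_out --commands '[0, 0, -0.6, 0, -1, 0, 0, -0.6, 0, -1, 0, 0, -0.39, 0, -1, 0, 0, 0, 0, -1]'

```text
time_s: 20.6
tcp_pos: [0.519, 0.1684, 0.1793]
eef_rot: [179.8, 0.2, -6.4]
contact_force: [-0.1, 0.1, -0.3]
gripper_width: 0.0878
```

Request:
carry_out --commands '[0, 0, 0, 0, 1, 0, 0, 0, 0, 1, 0, 0, 0, 0, 1, 0, 0, 0, 0, 1, 0, 0, 0, 0, 1, 0, 0, 0, 0, 1, 0, 0, 0, 0, 1, 0, 0, 0, 0, 1]' --grip_force 20

```text
time_s: 21.4
tcp_pos: [0.5203, 0.1692, 0.1816]
eef_rot: [-180.0, -0.0, -6.4]
contact_force: [-0.6, -0.2, -0.4]
gripper_width: 0.029
```

Request:
carry_out --commands '[0, 0, 0, 0, 1, 0, 0, 0, 0, 1]'

```text
time_s: 21.6
tcp_pos: [0.5203, 0.169, 0.1815]
eef_rot: [180.0, 0.0, -6.4]
contact_force: [-1.3, -9.1, 1.5]
gripper_width: 0.0134
```

Request:
carry_out --commands '[0, 0, 0, -0.5, 1, 0, 0, 0, -1, 1, 0, 0, 0, -1, 1, 0, 0, 0, -1, 1, 0, 0, 0, -1, 1, 0, 0, 0, -1, 1, 0, 0, 0, -1, 1, 0, 0, 0, -1, 1]'

```text
time_s: 22.4
tcp_pos: [0.5203, 0.1688, 0.1815]
eef_rot: [180.0, -0.0, -36.5]
contact_force: [0.6, -1.2, 0.7]
gripper_width: 0.013
```

Request:
carry_out --commands '[0, 0, 0, -1, 1, 0, 0, 0, -1, 1, 0, 0, 0, -1, 1, 0, 0, 0, -1, 1, 0, 0, 0, -1, 1, 0, 0, 0, -1, 1, 0, 0, 0, -1, 1, 0, 0, 0, -1, 1]'

```text
time_s: 23.2
tcp_pos: [0.5204, 0.169, 0.1816]
eef_rot: [180.0, -0.0, -68.5]
contact_force: [0.5, -1.1, 0.1]
gripper_width: 0.0127
```

Request:
carry_out --commands '[0, 0, 0, -1, 1, 0, 0, 0, -1, 1, 0, 0, 0, -1, 1, 0, 0, 0, -1, 1, 0, 0, 0, -0.75, 1, 0, 0, 0, 0, 1, 0, 0, 0, 0, 1]'

```text
time_s: 23.9
tcp_pos: [0.5204, 0.169, 0.1816]
eef_rot: [-180.0, -0.0, -87.3]
contact_force: [1.7, -1.6, -1.4]
gripper_width: 0.0128
```

```bash
python3 -c "
from h import *
s=telemetry.get_state(); print(s['time_s'],s['tcp_pos'],s['eef_rot'],s['contact_force'],s['moment'])"
```

```text
23.9 [0.52044214 0.16897044 0.1815743 ] [-1.79990546e+02 -1.55801506e-02 -8.72766898e+01] [ 1.65190889 -1.58881712 -1.3854508 ] [-0.61530523 -0.53990403 -0.11479106]
```

Request:
carry_out --commands '[0, 0, 0, -0.5, 1, 0, 0, 0, -0.4, 1, 0, 0, 0, 0, 1, 0, 0, 0, 0, 1]'

```text
time_s: 24.3
tcp_pos: [0.5204, 0.169, 0.1816]
eef_rot: [-180.0, -0.0, -90.9]
contact_force: [2.3, -3.0, -1.7]
gripper_width: 0.0132
```

```bash
python3 -c "
from h import *
s=telemetry.get_state(); print(s['time_s'],s['tcp_pos'],s['eef_rot'],s['contact_force'],s['moment'])"
```

```text
24.3 [0.52039998 0.16897721 0.18155596] [-1.79994286e+02 -1.60830077e-02 -9.09064091e+01] [ 2.33575469 -3.01062089 -1.71290508] [-1.01048747 -0.89607132 -0.07562379]
```

Request:
carry_out --commands '[0, 0, 0, 0, 0.5, 0, 0, 0, 0, 0, 0, 0, 0, 0, -0.5, 0, 0, 0, 0, -0.5, 0, 0, 0, 0, -0.5, 0, 0, 0, 0, -0.5, 0, 0, 0.5, 0, -0.5, 0, 0, 0.9, 0, -0.5]'

```text
time_s: 25.1
tcp_pos: [0.5189, 0.1684, 0.2357]
eef_rot: [179.7, -0.2, -91.0]
contact_force: [0.5, 0.1, -0.8]
gripper_width: 0.0647
```

Request:
carry_out --commands '[0, 0.4, 0.9, 0, -0.5, 0, 0.6, 0.3, 0, -0.5, 0, 0.4, 0, 0, -0.5, 0, 0, 0, 0, -0.5, 0, 0, 0, 0, -0.5]'

```text
time_s: 25.6
tcp_pos: [0.5197, 0.225, 0.2842]
eef_rot: [179.9, -0.1, -90.9]
contact_force: [-0.5, 0.1, -0.5]
gripper_width: 0.0659
```

```bash
python3 - <<'E'
from h import *
s=telemetry.get_state(); print(s['time_s'],s['tcp_pos'],s['eef_rot'],s['contact_force'],s['gripper_width'])
f,K,W=cap('wrist'); save('w12',f,1.25); np.savez('w12.npz',f=f,K=K,W=W)
g=f.astype(int)
for p,n in(([.5212,.1427,.152],'mouth top'),([.5218,.169,.188],'handle'),([.519,.0327,.142],'stud end')): print(n,proj(K,W,p)*1.25)
m=(g.max(2)<75).astype(np.uint8); m[230:]=0; n,l,st,_=cv2.connectedComponentsWithStats(m)
for i in range(1,n):
    if 150<st[i,4]<6000:
        q=np.argwhere(l==i)[:,::-1]; print(st[i],cv2.minAreaRect(np.array([onz(K,W,*p,.185)[:2]*1000 for p in q],np.float32)))
E
```

```text
25.6 [0.51967239 0.22501337 0.28423185] [ 1.79893953e+02 -7.67773481e-02 -9.09186464e+01] [-0.47694694  0.10452356 -0.52879936] 0.06588840550030904
mouth top [393.16013265 134.16678132]
handle [392.63037396 177.9694582 ]
stud end [393.70812887 -53.18036696]
[306  97  17  87 377] ((521.9500732421875, 168.55886840820312), (62.92790603637695, 12.073702812194824), 89.36504364013672)
[ 67 179  28  25 561] ((704.3575439453125, 203.506591796875), (19.079437255859375, 21.154191970825195), 89.08641815185547)
```

View pics/w12.png

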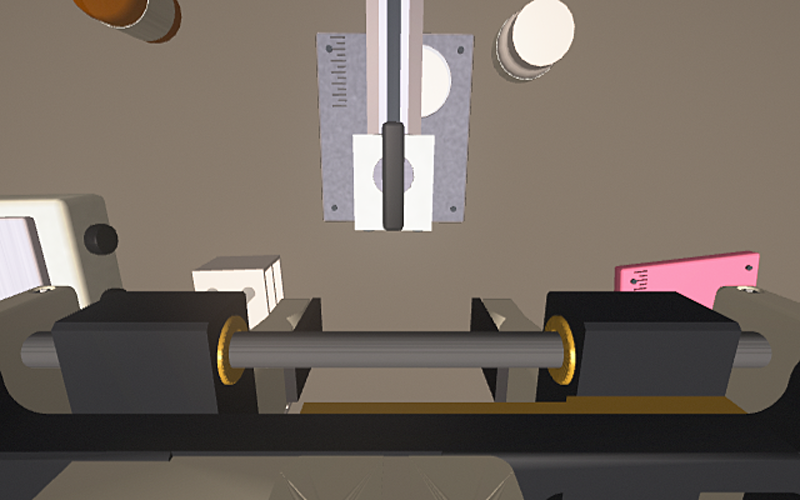

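The picture shows the T-handle along the bore, from (393,125) to (393,230), at 89.4° against the bore's 88.65°. That puts the clamp at about 1.56 rad. The bar's end is flush with the head's face at row 134 with the slot up, and the dish hasn't moved. I'll hand in.

```bash
python3 -c "
from h import *
print(r.close_job()); print(telemetry.get_state()['time_s'])"
```

```text
the job is handed in; nothing more can be done
None
the job is handed in; nothing more can be done
```

The job is done and handed in at about 25.7 s of the 67 s allowed; the hand-in gives no verdict.

**What I did:**
- I rolled the larger arm over two flats, one at a time, by pushing with one finger pad. After each roll a wrist picture confirmed it, and the slot ended up on top.
- I gripped the arm and put the nose about 7 mm into the mouth with the arm tilted 9.3° in yaw. I then straightened it to within 0.1° of the bore axis and slid it in until it seated (about 10 N).
- I released the arm and turned the T-handle clockwise by about 84°.

**Last checks:**
- **Arm:** the bar's end is flush with the head's face and the slot is up. Before locking, its stud end measured y = 0.0325 m, against 0.0327 m expected at home.
- **T-handle:** it lies along the bore at about 1.56 rad, needing at least 1.35.
- **Surroundings:** the gripper is clear with no contact force, and nothing nearby appears disturbed.

**Where readings disagreed or were not checked:**
- The camera put the gripped bar about 1.3 mm to one side of the gripper's centre, and 2 to 3 mm higher than the contact height suggested. Neither caused noticeable force during insertion.
- The insertion depth during the tilted step was worked out from measured positions, not seen directly.

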